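# Unlatch and open the garlic keeper

### The arm

A 6-joint arm with a two-finger parallel gripper is mounted at the origin on a cart in front of the work surface, level with it; the furniture and walls round the work are solid. World frame = base frame: x ahead of the robot, y to its left, z up, the work surface at z = 0. Lengths are in mm, angles in degrees, forces in N, time in s.
With the tool pointing down it reaches from about 300 to 850 mm from the base axis. Payload 4.2 kg.
Tool frame: the origin (TCP) lies midway between the tips of the shut fingers; the grasp point (between the pads) lies 19 mm behind it (env.hold_point_z is the z of the grasp point in the tool frame, in mm); z points along the fingers, y is the direction in which the jaws open and shut (so a half turn about z gives the same grasp; the last joint's range is limited). The gripper opens to 91 mm and grips with 3 to 60 N. Pads are 32 mm wide; open, the fingers measure 118 mm over their backs; the gripper's body (76 mm by 178 mm) begins 60 mm behind the grasp point.
Start: joints at [66.75, 18.312, 89.639, -0, 72.044, -1.146], TCP at [216.377, 532.754, 193.776] pointing down, gripper open.
Joint ranges: [-177.97, 177.97], [-48.28, 115.42], [12.27, 149.76], [-77.06, 257.06], [2.81, 150.46], [-146.56, 146.56]. Speed limits (degrees/s): [147.25, 147.25, 180, 180, 180, 180].

### API

Orientations are given as [roll, pitch, yaw] about the fixed x, y, z axes, in that order (R = Rz(yaw) Ry(pitch) Rx(roll)).
In Python, from workcell import env, grab_frame, camera_params, spotter gives the robot as it stands. The module is installed in compiled form; this text tells all that it offers.
- The arm moves only by the shell command python3 -m jog 'ROWS' [FORCE]. ROWS is text: rows parted by semicolons, each of 7 numbers parted by spaces: the turn, a rotation vector about the world's x, y, z in units of 5 degrees (1.0 is 5 degrees), then the shift along the world's x, y, z in units of 25 mm (1.0 is 25 mm), then the opening, from 0 (shut) to 1 (fully open). A call has 1 to 5 rows; each row is the pose to reach, as a shift and turn from the pose commanded when the call began; what a row does not reach only later rows make up. A row lasts 1/8 s, in which the tool goes at most 62.5 mm and 10.7 degrees, less where a joint would pass 70% of its speed; a pose out of reach is approached as far as the arm can. A call with a gripper value outside its range is refused whole. The fingers move at their own pace and stop on an object; FORCE is the grip in N (left out, the last holds). Time passes only in rows, so rows that repeat a pose let the fingers close. It gives the time, the measured TCP pose, the force and the opening at its end, in the units of the state.
- env.state(): the state, without advancing time (a new reading comes with each control period).
- grab_frame(name): name is "scene" or "side" or "wrist"; returns the picture (384x512x3 uint8, red, green, blue); there is no depth.
- camera_params(name): a dict with "K" (3x3 intrinsics, pixels), "rvec" (rotation vector, rad) and "tvec" (3), from world to camera coordinates, as OpenCV has them. Camera axes: x right, y down, z forward; pixel columns grow to the right and rows downward; lengths in mm; the calibration is good to about 2 mm. A picture is of the moment at which its call begins: read the wrist's pose just before it. camera_params takes no time and is no camera call; for the wrist camera it gives the pose at the moment of the call.
- env.job_done(): hands the job in, once; it reports no verdict.
Trained networks look in the newest picture that a camera, given by its name, has taken for a name from the list of things; names that differ only in an ending like _2 or _b are one class to them, and where a whole thing is asked for, a point or a joint stands for the part that bears it (a point fixed in the world has none). Each returns a list of dicts, best first, with "conf" (0 to 1); they miss things now and then, are a little off and sometimes report something else, mostly with a low value. They report only what shows in the picture. A call takes as long as a camera call.
- spotter.look_for(query, camera): "box" ([left, top, width, height] in pixels, round what is visible of it).
- spotter.trace(query, camera): "region" (384x512 bool, what is visible of it) and "box" ([left, top, width, height] in pixels, round what is visible of it).
The state is a dict: "time_s": time; "qpos": joint angles; "qvel": joint speeds; "effort": joint torques, N m; "ee_pos": TCP position; "ee_rot": TCP orientation; "force": force on the tool from outside, world axes, zero at the start; "torque": the same for the moment, N m; "gripper_width": finger opening in mm.
Only numpy, scipy, OpenCV 4.12 (cv2) and the standard library are available. Lean on these libraries where they do the work, as an engineer would, in place of code of your own. Each camera call takes 0.05 s, during which the arm holds its last target. There are 200 camera calls.

### The job

Open the wooden keeper box that has the garlic in it: give its latch knob a quarter turn clockwise, seen from above, so that its clear lid springs ajar, then swing that lid up until it stands upright. Leave the box with the lemons shut.

Things in the scene. Friction and masses are not known exactly. Their poses are not given: they have to be found in the camera images.
- keeper_garlic: Box to open: light wood, 200 (x) x 150 (y) x 86 mm high, fixed, two garlic bulbs under its clear lid; an identical box holds two lemons; either may stand left. Origin: centre of the underside; own x runs from latch side (front) to hinge side, z up. Latch axis vertical at x -77, y -30 mm on the front wood rail (x -100 to -57, top z 86). Lid 6 mm thick, x -55 to 95, y -74 to 74, top z 86.
- latch_garlic (a joint): Turn of its latch (rad), clockwise from above; starts 0 to 0.2, stop 1.57, light, stays put. Flat steel tongue, 38 mm from the axis, z 87 to 91: at 0 it points to box +x over the lid, at 1.57 to box -y; clear of the lid from about 1.15. Upright steel grip above it, 44 mm long, 14 thick, z 96 to 134, at right angles to the tongue (along box y at 0, along box x at 1.57).
- lid_garlic (a joint): Opening of its lid (rad) about the hinge along box y at x 95, z 83 mm: 0 shut, 1.57 upright, stop 1.75. Held by the tongue; when freed, a spring pin lifts it to about 0.65 (front edge about 175 mm over the worktop). From there 2 to 5 N on the smooth front edge push it back, e.g. closed fingers in front of the edge, at box y +40, beside the latch. Stays where left.
- lid_lemon (a joint): Opening of the identical lemon box's lid (rad), same mechanism: 0 shut and latched, as it must stay.

How it is judged:
By the outcome, as a careful person would: the job done as asked, in the order asked, and still so for the second after the job is handed in, with the robot touching nothing.
It also fails if it takes over 51 s, if anything falls off the work surface, if the arm or the gripper's body presses on something with over 40 N, if the wrist force passes 120 N, or if a joint passes its speed limit or range.

## Working session

There is one attempt and no reset: what is moved stays moved. The work goes in short steps, Python scripts to look and compute and a shell command to move; the robot and the scene stay as the last step left them, time stands still between calls to the robot, and variables do not carry over. Pictures are saved under pics/ and viewed, about 8 in all and at most 12, crops included, and the job is handed in when it is done.

```bash
mkdir -p pics; python3 - <<'E'
from workcell import env, grab_frame, camera_params, spotter
import cv2, numpy as np
s=env.state(); print({k:np.round(v,2).tolist() for k,v in s.items()}, env.hold_point_z)
for n in ["scene","side"]:
    im=grab_frame(n); cv2.imwrite(f"pics/{n}0.png",im[:,:,::-1])
    p=camera_params(n); print(n,np.round(p["K"],1).tolist(),np.round(p["rvec"],4).tolist(),np.round(p["tvec"],1).tolist())
    for q in ["keeper_garlic","latch_garlic","lid_garlic","lid_lemon"]:
        print(q,[(np.round(d["box"]).tolist(),round(d["conf"],2)) for d in spotter.look_for(q,n)][:4])
a=cv2.imread("pics/scene0.png");
E
```

```text
{'time_s': 0.0, 'qpos': [66.75, 18.35, 89.71, 0.0, 72.04, -1.14], 'qvel': [0.08, 0.05, 0.02, 0.01, 0.13, -0.07], 'effort': [0.0, -41.25, -23.2, 0.07, 0.05, -0.0], 'ee_pos': [216.16, 532.23, 192.92], 'ee_rot': [-179.9, -0.0, 157.89], 'force': [-0.06, -1.23, -0.63], 'torque': [-0.01, 0.0, -0.0], 'gripper_width': 91.29} -18.8
scene [[350.3, 0.0, 254.4], [0.0, 350.3, 198.6], [0.0, 0.0, 1.0]] [1.9439, -0.5736, 0.334] [-488.0, 205.3, 653.2]
keeper_garlic [([176.0, 169.0, 90.0, 60.0], 0.82)]
latch_garlic [([195.0, 175.0, 16.0, 18.0], 0.74)]
lid_garlic [([190.0, 167.0, 72.0, 30.0], 0.75), ([247.0, 198.0, 94.0, 45.0], 0.25)]
lid_lemon [([246.0, 199.0, 94.0, 44.0], 0.7)]
side [[465.1, 0.0, 255.9], [0.0, 465.1, 185.8], [0.0, 0.0, 1.0]] [1.9371, -0.3713, 0.216] [-510.0, 154.9, 797.0]
keeper_garlic [([184.0, 150.0, 99.0, 69.0], 0.69)]
latch_garlic [([193.0, 147.0, 31.0, 26.0], 0.71)]
lid_garlic [([208.0, 152.0, 78.0, 27.0], 0.71)]
lid_lemon [([261.0, 186.0, 98.0, 51.0], 0.92)]
```

View pics/scene0.png

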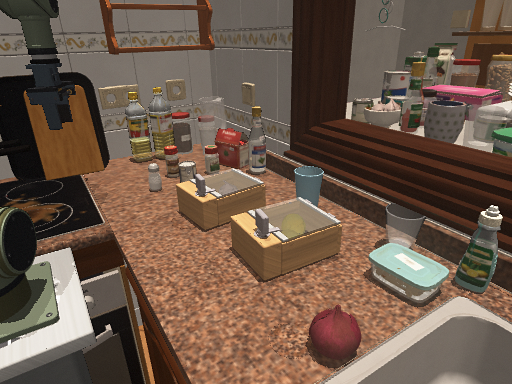

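View pics/side0.png

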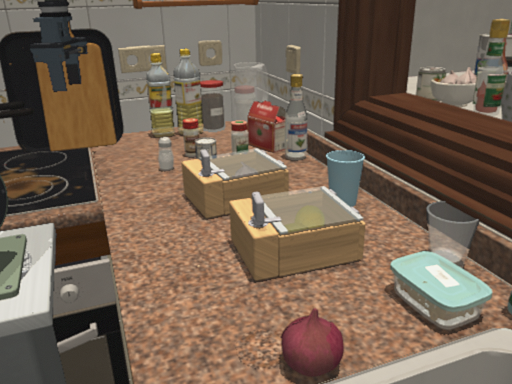

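The nearer box (scene px ~290,230) shows a yellow lemon, and the farther box (~220,195) should hold the garlic, which the networks agree with. I'll enlarge both views to pick the corners.

```bash
python3 - <<'E'
import cv2, numpy as np
a=cv2.imread("pics/scene0.png")[155:235,165:275]; b=cv2.imread("pics/side0.png")[135:225,173:298]
f=lambda i:cv2.resize(i,(600,int(600*i.shape[0]/i.shape[1])),interpolation=cv2.INTER_CUBIC)
for n,i,(y,x) in (("a",a,(155,165)),("b",b,(135,173))):
    s=600/i.shape[1]; I=f(i)
    for k in range(0,i.shape[1],10): cv2.putText(I,str(x+k),(int(k*s),10),0,.35,(0,0,255)); cv2.line(I,(int((k+.5)*s),12),(int((k+.5)*s),20),(0,0,255))
    for k in range(0,i.shape[0],10): cv2.putText(I,str(y+k),(0,int((k+.5)*s)+4),0,.35,(0,0,255)); cv2.line(I,(24,int((k+.5)*s)),(32,int((k+.5)*s)),(0,0,255))
    cv2.imwrite(f"pics/crop_{n}.png",I)
E
```

```text
(no output)
```

View pics/crop_a.png

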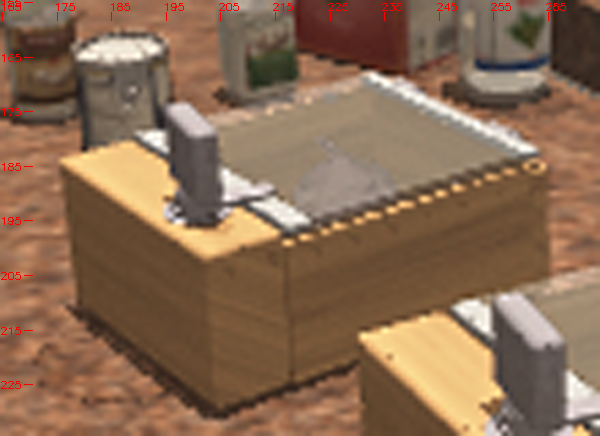

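View pics/crop_b.png

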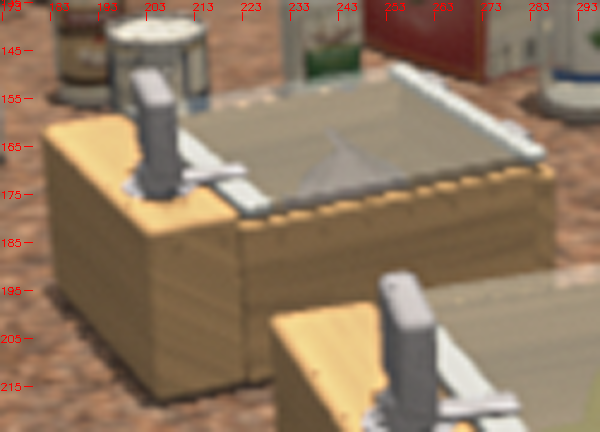

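```bash
cat > h.py <<'E'
import numpy as np, cv2
from scipy.optimize import least_squares
from workcell import camera_params
def proj(P,n):
    c=camera_params(n); return cv2.projectPoints(np.array(P,float).reshape(-1,3),np.array(c["rvec"],float),np.array(c["tvec"],float),np.array(c["K"],float),None)[0][:,0]
def b2w(P,q):
    P=np.array(P,float); c,s=np.cos(q[2]),np.sin(q[2]); return np.c_[q[0]+c*P[:,0]-s*P[:,1],q[1]+s*P[:,0]+c*P[:,1],P[:,2]]
E
python3 - <<'E'
from h import *
A=[[-100,75,86],[-100,-75,86],[-100,-75,0],[-100,75,0],[100,-75,86]]
pa=np.array([[62,160],[210,258],[215,413],[75,308],[548,165]])/(600/110)-.5+[165,155]
pb=np.array([[45,128],[150,232],[157,400],[52,290],[553,170]])/4.8-.5+[173,135]
f=lambda q:np.r_[proj(b2w(A,q),"scene")-pa,proj(b2w(A,q),"side")-pb].ravel()
best=min((least_squares(f,[600,200,y],loss="soft_l1") for y in np.radians([-60,0,60])),key=lambda r:r.cost)
q=best.x; print(q[:2],np.degrees(q[2])); print(f(q).reshape(-1,2).round(1).tolist())
# latch angle from tongue tip (z 91) incl. free latch axis check
ta=np.array([272,190])/(600/110)-.5+[165,155]; tb=np.array([244,172])/4.8-.5+[173,135]
tip=lambda a:[[-77+38*np.cos(a),-30-38*np.sin(a),89]]
g=lambda a:np.r_[proj(b2w(tip(a[0]),q),"scene")[0]-ta,proj(b2w(tip(a[0]),q),"side")[0]-tb]
r=least_squares(g,[0.1]); print("latch",r.x,g(r.x).round(1))
# grip top centre
for n,p,s,o in (("scene",(192,108),600/110,(165,155)),("side",(152,72),4.8,(173,135))):
    print(n,"griptop res",proj(b2w([[-77,-30,134]],q),n)[0]-(np.array(p)/s-.5+o))
print("axis",b2w([[-77,-30,0],[-77,40,0],[95,0,0],[-55,40,0]],q).round(1).tolist())
np.save("q.npy",q)
E
```

```text
[540.43830435 116.63490645] 1084.4345205938785
[[-1.0, -0.8], [-1.8, -0.4], [0.2, 1.7], [0.2, -0.1], [0.7, -3.3], [-0.8, -0.4], [-0.9, -0.1], [0.4, 3.1], [0.8, 0.3], [2.1, -3.8]]
latch [0.17352021] [ 0.1 -0.3  0.3 -0.1]
scene griptop res [-0.73551298  1.33760609]
side griptop res [0.46898576 2.5616276 ]
axis [[466.0, 80.8, 0.0], [460.6, 150.6, 0.0], [635.2, 124.0, 0.0], [482.5, 152.3, 0.0]]
```

```bash
python3 -m jog '0 0 -1.5 1 -1.8 0.4 1; 0 0 -3 2 -3.6 0.8 1; 0 0 -4.5 3 -5.4 1.2 1; 0 0 -6 4 -7.2 1.6 1; 0 0 -7.4 5 -9 2 1'; python3 -m jog '0 0 -1.5 1 -1.8 0 1; 0 0 -3 2 -3.6 0 1; 0 0 -4.5 3 -5.4 0 1; 0 0 -6 4 -7.2 0 1; 0 0 -7.4 4.9 -9 0 1'; python3 -m jog '0 0 0 0 0 0 1;0 0 0 0 0 0 1'
python3 - <<'E'
from workcell import *
import cv2
print(env.state()["ee_pos"],env.state()["ee_rot"])
im=grab_frame("wrist"); c=camera_params("wrist")
from h import *
q=np.load("q.npy"); np.savez("w.npz",**c)
P=[[-100,75,86],[-100,-75,86],[-57,-75,86],[-57,75,86],[-55,-74,86],[-55,74,86],[95,-74,86],[95,74,86],[-77,-30,134]]
for p,x in zip(P,proj(b2w(P,q),"wrist").round(0)): print(p,x)
cv2.imwrite("pics/w1.png",im[:,:,::-1])
E
```

```text
time_s: 1.12
ee_pos: [342.0, 306.3, 244.3]
ee_rot: [179.9, 0.0, 120.7]
force: [1.3, -0.3, 0.4]
gripper_width: 90.9
time_s: 1.75
ee_pos: [464.6, 81.2, 244.0]
ee_rot: [180.0, -0.0, 83.7]
force: [0.7, 0.4, 0.3]
gripper_width: 91.2
time_s: 2.0
ee_pos: [463.5, 83.1, 243.7]
ee_rot: [-180.0, -0.0, 83.9]
force: [-0.5, 0.5, -0.6]
gripper_width: 91.5
[463.54760044  83.05294242 243.7377482 ] [-1.79974091e+02 -3.09200026e-02  8.39051707e+01]
[-100, 75, 86] [216.  87.]
[-100, -75, 86] [243. 220.]
[-57, -75, 86] [279. 213.]
[-57, 75, 86] [256.  79.]
[-55, -74, 86] [281. 212.]
[-55, 74, 86] [258.  80.]
[95, -74, 86] [411. 189.]
[95, 74, 86] [403.  51.]
[-77, -30, 134] [256. 190.]
```

View pics/w1.png

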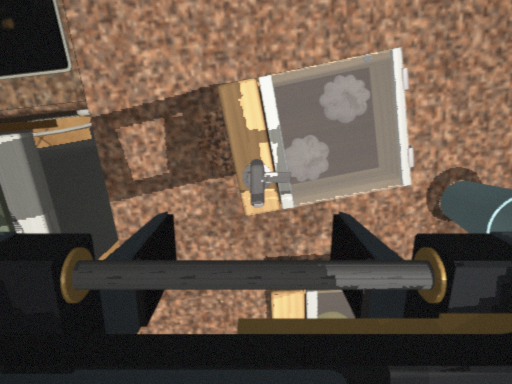

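The wrist view shows two garlic bulbs (345,98), (305,158), so this is the right box. The front corners are at (219,85) and (247,214), the hinge end at (401,48) and (410,186), and the latch grip top at about (258,185). I'll refit with these.

```bash
python3 - <<'E'
from h import *
A=[[-100,75,86],[-100,-75,86],[-100,-75,0],[-100,75,0],[100,-75,79]]
pa=np.array([[62,160],[210,258],[215,413],[75,308],[548,165]])/(600/110)-.5+[165,155]
pb=np.array([[45,128],[150,232],[157,400],[52,290],[553,170]])/4.8-.5+[173,135]
B=[[-100,75,86],[-100,-75,86],[-55,74,86],[95,-74,86],[95,74,86]]
pw=np.array([[219,85],[247,214],[261,77],[410,186],[401,49]],float)
fw=lambda q:(proj(b2w(B,q),"wrist")-pw).ravel()
fs=lambda q:np.r_[proj(b2w(A,q),"scene")-pa,proj(b2w(A,q),"side")-pb].ravel()
for n,f in (("w",fw),("s",fs),("all",lambda q:np.r_[fw(q),fs(q)])):
    r=least_squares(f,[540,117,0.08],loss="soft_l1"); q=r.x
    print(n,q[:2].round(1),np.degrees(q[2]).round(2),f(q).reshape(-1,2).round(1).tolist())
np.save("q.npy",q)
for n in "scene","side","wrist": print(n,proj(b2w([[-77,-30,134]],q),n).round(1))
g=lambda a:(proj(b2w([[-77+38*np.cos(a[0]),-30-38*np.sin(a[0]),91]],q),"wrist")[0]-[291,181])
r=least_squares(g,[.1]);print("latch w",r.x,g(r.x))
print("axis etc",b2w([[-77,-30,0],[-77,40,0],[-24,40,0],[92,40,0]],q).round(1).tolist())
E
```

```text
w [543.2 119. ] 4.62 [[-0.9, -0.5], [-1.5, 3.6], [-0.5, 0.1], [3.3, 0.8], [4.5, -1.0]]
s [540.6 117.4] 4.63 [[-1.1, -0.8], [-1.7, -0.5], [0.3, 1.6], [0.1, -0.1], [0.6, -1.1], [-0.9, -0.4], [-0.8, -0.2], [0.5, 2.9], [0.7, 0.3], [2.0, -1.0]]
all [541.9 119. ] 4.53 [[-2.0, -0.5], [-2.7, 3.6], [-1.6, 0.1], [2.1, 1.1], [3.3, -0.7], [-0.8, -1.1], [-1.6, -0.9], [0.4, 1.1], [0.3, -0.5], [0.7, -1.4], [-0.4, -0.8], [-0.4, -0.6], [0.9, 2.5], [1.2, -0.1], [2.3, -1.2]]
scene [[199.2 175.2]]
side [[205.1 151.6]]
wrist [[257.2 187.2]]
latch w [0.27381363] [-0.41682516 -0.051446  ]
axis etc [[467.6, 83.1, 0.0], [462.0, 152.8, 0.0], [514.9, 157.0, 0.0], [630.5, 166.2, 0.0]]
```

```bash
python3 -m jog '0 0 0 0.16 0 -1.4 1; 0 0 0 0.16 0 -2.8 1; 0 0 0 0.16 0 -4.2 1; 0 0 0 0.16 0 -5.4 1; 0 0 0 0.16 0 -5.4 1'; python3 -m jog '0 0 0 0 0 0 0;0 0 0 0 0 0 0;0 0 0 0 0 0 0;0 0 0 0 0 0 0;0 0 0 0 0 0 0' 15;  python3 -m jog '0 0 0 0 0 0 0;0 0 0 0 0 0 0;0 0 0 0 0 0 0'
```

```text
time_s: 2.68
ee_pos: [465.7, 83.7, 107.2]
ee_rot: [-179.7, 0.1, 84.0]
force: [-0.3, 0.1, 0.6]
gripper_width: 90.9
time_s: 3.3
ee_pos: [467.9, 82.7, 109.0]
ee_rot: [180.0, -0.0, 83.9]
force: [-0.5, 0.4, -0.3]
gripper_width: 44.0
time_s: 3.68
ee_pos: [467.7, 82.7, 108.7]
ee_rot: [-180.0, 0.0, 83.9]
force: [-3.8, 0.8, 2.0]
gripper_width: 13.9
```

```bash
python3 -m jog '0 0 -1 0 0 0 0;0 0 -2 0 0 0 0;0 0 -3 0 0 0 0;0 0 -4 0 0 0 0;0 0 -5 0 0 0 0'; python3 -m jog '0 0 -1.2 0 0 0 0;0 0 -2.4 0 0 0 0;0 0 -3.6 0 0 0 0;0 0 -4.8 0 0 0 0;0 0 -5.7 0 0 0 0'
```

```text
time_s: 4.3
ee_pos: [467.5, 82.8, 108.7]
ee_rot: [-180.0, 0.0, 58.7]
force: [-0.2, 0.1, 0.2]
gripper_width: 13.8
time_s: 4.92
ee_pos: [467.5, 82.8, 108.7]
ee_rot: [-180.0, 0.0, 30.2]
force: [-0.7, 0.7, 1.3]
gripper_width: 13.5
```

```bash
python3 -m jog '0 0 -1 0 0 0 0;0 0 -2 0 0 0 0;0 0 -3 0 0 0 0;0 0 -4 0 0 0 0;0 0 -5 0 0 0 0'; python3 -m jog '0 0 0 0 0 0 0;0 0 0 0 0 0 0'
python3 - <<'E'
from workcell import *
import cv2
from h import *
print(env.state()["torque"])
a=grab_frame("scene")[90:240,120:320];b=grab_frame("side")[70:220,130:330]
cv2.imwrite("pics/turned.png",cv2.resize(np.vstack([a,b])[:,:,::-1],None,fx=2,fy=2,interpolation=cv2.INTER_CUBIC))
E
```

```text
time_s: 5.55
ee_pos: [467.4, 82.9, 108.7]
ee_rot: [-180.0, 0.1, 5.2]
force: [0.1, 1.2, 1.0]
gripper_width: 13.9
time_s: 5.8
ee_pos: [467.5, 82.9, 108.7]
ee_rot: [-180.0, 0.1, 5.4]
force: [-2.0, 0.6, 1.6]
gripper_width: 13.5
[ 0.11706133  0.44580405 -0.01534988]
```

View pics/turned.png

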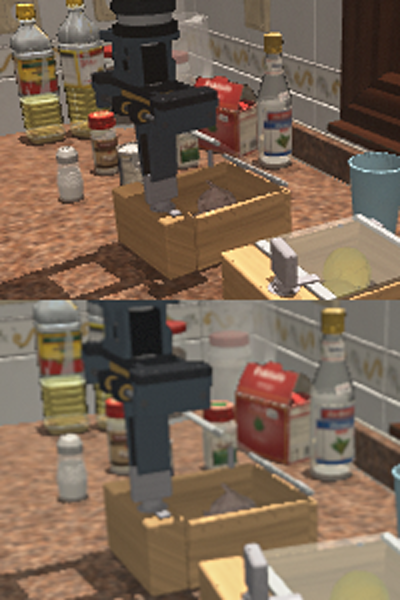

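The lid has sprung ajar: its edge bar shows raised beside the hand in both views. The lemon box is still shut. Next I'll release, rise and move beside the latch.

```bash
python3 -m jog '0 0 0 0 0 0 0.4;0 0 0 0 0 0 0.4;0 0 0 0 0 0 0.4;0 0 0 0 0 0.8 0.4;0 0 0 0 0 1.7 0.4'; python3 -m jog '0 0 0 0 0 0 0.4;0 0 0 -0.1 1.4 0 0;0 0 0 -0.2 2.8 0 0;0 0 0 -0.2 2.8 0 0;0 0 0 -0.2 2.8 0 0' 10; python3 -m jog '0 0 0 0 0 0 0;0 0 0 0 0 0 0;0 0 0 0 0 0 0'
```

```text
time_s: 6.52
ee_pos: [467.7, 82.6, 151.5]
ee_rot: [180.0, 0.1, 5.4]
force: [0.2, -0.5, -0.1]
gripper_width: 36.5
time_s: 7.15
ee_pos: [462.4, 152.2, 150.5]
ee_rot: [179.9, 0.1, 5.4]
force: [0.1, 0.4, -0.0]
gripper_width: 1.3
time_s: 7.52
ee_pos: [463.0, 152.3, 151.3]
ee_rot: [180.0, -0.0, 5.4]
force: [1.1, -0.1, -0.9]
gripper_width: 0.6
```

```bash
python3 - <<'E'
from workcell import *
from h import *
q=np.load("q.npy"); s=env.state(); T=s["ee_pos"]
for a in (.65,.8,1.0,1.2,1.4,1.5,1.57,1.6):
    # underside front edge of the lid; contact point 30 mm above TCP, finger front face 16 mm ahead (box x)
    ex=95-150*np.cos(a)-3*np.sin(a); ez=83+150*np.sin(a)-3*np.cos(a)
    w=b2w([[ex-16,40,ez-30]],q)[0]
    print(a,w.round(1),((w-T)/25).round(2))
E
```

```text
0.65 [496.7 155.6 141.4] [ 1.35  0.13 -0.4 ]
0.8 [511.2 156.7 158.5] [1.93 0.18 0.29]
1.0 [534.2 158.6 177.6] [2.85 0.25 1.05]
1.2 [560.6 160.6 191.7] [3.9  0.33 1.62]
1.4 [589.2 162.9 200.3] [5.05 0.42 1.96]
1.5 [604.  164.1 202.4] [5.64 0.47 2.04]
1.57 [614.4 164.9 203. ] [6.06 0.5  2.07]
1.6 [618.9 165.3 203. ] [6.24 0.52 2.07]
```

```bash
python3 -m jog '0 0 0 0.7 0.05 -0.3 0;0 0 0 1.2 0.1 -0.3 0;0 0 0 1.5 0.15 -0.2 0;0 0 0 1.7 0.16 0 0;0 0 0 1.95 0.18 0.3 0'; python3 -m jog '0 0 0 0.3 0.02 0.25 0;0 0 0 0.6 0.05 0.5 0;0 0 0 0.9 0.07 0.75 0;0 0 0 1.25 0.1 0.95 0;0 0 0 1.6 0.12 1.15 0'
```

```text
time_s: 8.15
ee_pos: [511.8, 157.3, 159.0]
ee_rot: [180.0, 0.0, 5.4]
force: [-1.2, -0.3, -0.1]
gripper_width: 0.4
time_s: 8.78
ee_pos: [552.4, 160.4, 187.9]
ee_rot: [-180.0, -0.0, 5.4]
force: [-1.6, -0.0, -0.8]
gripper_width: 0.6
```

```bash
python3 -m jog '0 0 0 0.35 0.03 0.1 0;0 0 0 0.7 0.06 0.25 0;0 0 0 1.05 0.09 0.37 0;0 0 0 1.3 0.11 0.46 0;0 0 0 1.5 0.13 0.5 0'; python3 - <<'E'
from workcell import *
import cv2
from h import *
a=grab_frame("scene")[60:240,130:340];b=grab_frame("side")[40:220,130:340]
cv2.imwrite("pics/push.png",cv2.resize(np.hstack([a,b])[:,:,::-1],None,fx=1.9,fy=1.9,interpolation=cv2.INTER_CUBIC))
E
```

```text
time_s: 9.4
ee_pos: [589.6, 163.4, 200.0]
ee_rot: [180.0, 0.0, 5.4]
force: [-1.7, 0.7, -0.3]
gripper_width: 0.5
```

View pics/push.png

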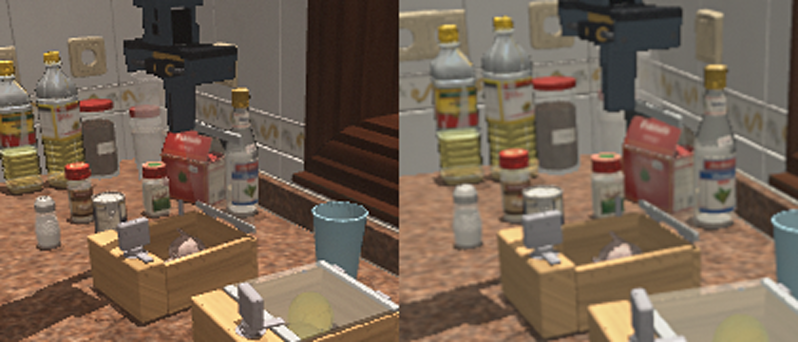

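```bash
python3 -m jog '0 0 0 0.3 0.03 0.07 0;0 0 0 0.6 0.05 0.1 0;0 0 0 0.9 0.08 0.12 0;0 0 0 1.15 0.1 0.12 0;0 0 0 1.15 0.1 0.12 0'; python3 -m jog '0 0 0 0 0 0 0;0 0 0 0 0 0 0'; python3 - <<'E'
from workcell import *
import cv2
from h import *
for n in "scene","side":
    im=grab_frame(n); q=np.load("q.npy")
    for a,c in ((1.4,(0,0,255)),(1.57,(0,255,0))):
        L=[[95-150*np.cos(a),y,83+150*np.sin(a)] for y in(-74,74)]; print(n,a,proj(b2w(L,q),n).round(0).tolist())
E
```

```text
time_s: 10.12
ee_pos: [618.8, 166.0, 202.9]
ee_rot: [180.0, -0.1, 5.4]
force: [-0.3, 0.1, -0.8]
gripper_width: 0.4
time_s: 10.38
ee_pos: [617.9, 166.0, 203.2]
ee_rot: [180.0, -0.0, 5.4]
force: [0.1, 0.2, -0.6]
gripper_width: 0.5
scene 1.4 [[255.0, 131.0], [224.0, 121.0]]
scene 1.57 [[263.0, 128.0], [232.0, 119.0]]
side 1.4 [[277.0, 101.0], [247.0, 89.0]]
side 1.57 [[288.0, 99.0], [257.0, 87.0]]
```

Back the hand off along −x, clear of the lid, then look.

```bash
python3 -m jog '0 0 0 -1 0 0 0;0 0 0 -2.5 -0.1 0 0;0 0 0 -4.5 -0.3 0.4 0;0 0 0 -6.5 -0.5 1 0;0 0 0 -8.5 -0.6 2 0';python3 -m jog '0 0 0 -1 1 0.5 0;0 0 0 -2 2.5 1 0;0 0 0 -3 4 1 0;0 0 0 -3.5 5 1 0;0 0 0 -3.5 5 1 0'; python3 - <<'E'
from workcell import *
import cv2
from h import *
q=np.load("q.npy"); o=[]
for n,(y,x) in (("scene",(90,160)),("side",(65,170))):
    im=grab_frame(n)[:,:,::-1].copy()
    print(n,[(k,[(np.round(d["box"]).tolist(),round(d["conf"],2)) for d in spotter.look_for(k,n)][:2]) for k in ("lid_garlic","lid_lemon","latch_garlic")])
    S=3; im=cv2.resize(im[y:y+175,x:x+132],None,fx=S,fy=S,interpolation=cv2.INTER_CUBIC)
    for a,c in ((1.4,(0,0,255)),(1.57,(0,255,0)),(1.7,(255,0,0))):
        for p in proj(b2w([[95-150*np.cos(a),yy,83+150*np.sin(a)] for yy in(-74,74)],q),n):
            cv2.circle(im,tuple(int(v) for v in (p+.5-[x,y])*S),3,c,1)
    o.append(im)
cv2.imwrite("pics/final.png",np.hstack(o))
E
```

```text
time_s: 11.1
ee_pos: [403.2, 150.5, 253.0]
ee_rot: [180.0, 0.1, 5.4]
force: [-0.3, 0.0, 1.5]
gripper_width: 0.8
time_s: 11.72
ee_pos: [317.2, 277.0, 278.2]
ee_rot: [-180.0, -0.0, 5.6]
force: [0.1, -0.3, -0.3]
gripper_width: 0.7
scene [('lid_garlic', [([232.0, 118.0, 33.0, 64.0], 0.63)]), ('lid_lemon', [([251.0, 200.0, 86.0, 40.0], 0.98)]), ('latch_garlic', [([194.0, 174.0, 12.0, 23.0], 0.68)])]
side [('lid_garlic', [([254.0, 90.0, 37.0, 75.0], 0.81)]), ('lid_lemon', [([261.0, 185.0, 100.0, 51.0], 0.65)]), ('latch_garlic', [([188.0, 153.0, 28.0, 24.0], 0.83)])]
```

View pics/final.png

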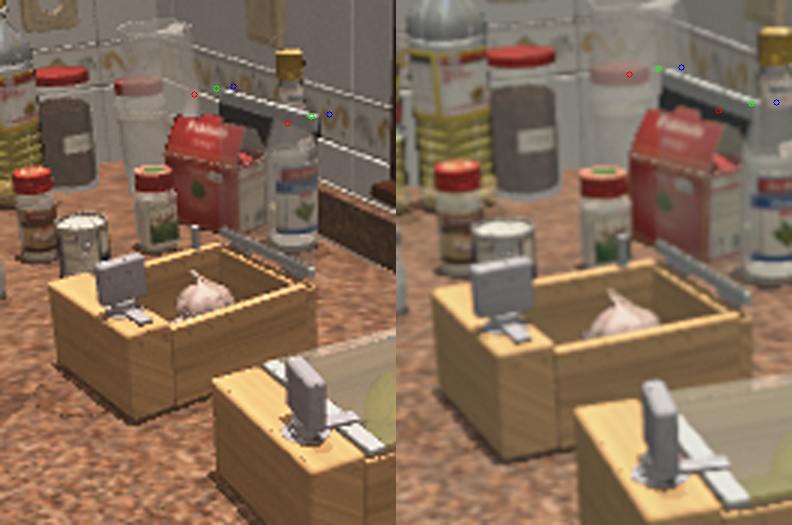

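The lid's top edge runs from about (220,95) to (318,118) in the left panel, on the green 1.57 rad markers. The garlic latch tongue points along box −y. The lemon lid is shut with its tongue still over it. I'm handing the job in.

```bash
python3 -c "
from workcell import env
print(env.state()['time_s'],env.state()['force']); env.job_done()"
```

```text
12.125 [-0.98411793 -0.22395148 -0.61801582]
the job is handed in; nothing more can be done
```

The garlic box is open, with its lid standing upright, and the lemon box is still shut. I handed the job in at 12.1 s of the 51 s allowed.

- **What I did:** I gripped the latch knob and turned it about 79° clockwise to its quarter-turn position, and the lid sprang ajar. I then let go and pushed the lid's front edge back with closed fingers at box y +40. After that I backed the arm well clear.
- **Forces:** The readings after each move stayed under about 5 N.
- **Last checks:** In both fixed cameras the raised lid edge lies on the predicted 1.57 rad markers, to within roughly 0.05 rad. The tongue points to box −y, and the lemon lid and its latch look unmoved.
- **What disagreed:** The camera estimates of the latch's starting angle differed: 0.17 rad from the fixed cameras and 0.27 rad from the wrist. I used about 0.19, since the stated range ends at 0.2. The box fit was off by up to about 4 pixels, but the gripped knob width (about 14 mm) and the low contact forces showed it was good enough.

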